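Close the pressing mould and hold it in the corner stop

TASK

Put the aluminium lid with the orange grip onto the open aluminium mould and press it down firmly until it is seated level on the rim. Then push the closed mould home into the corner of the red fences on the steel plate, its long side flush against the far fence and its end against the left fence, and finish while still holding it there, pressed steadily and firmly against both fences at once. Leave everything else where it is.

Things in the scene. Friction and masses are not known exactly. Their poses are not given: they have to be found in the camera images.
- bed: steel fixture plate fixed to the table, 300 x 300 x 12 mm, turned by up to 0.2 rad; origin centre of its underside (on the table), so its top is 12 mm above the origin. Its x axis points away from the robot, y to the left. Waxed and smooth: friction of the mould on plate and fences is 0.24 to 0.36.
- far_fence: red bar fixed along the plate's far edge, 20 mm (x) x 290 mm (y) x 16 mm tall above the plate's top; its inner face is the plane x = +125 mm in the plate's frame. Origin centre of its underside, at (135, 0, 12) mm in the plate's frame.
- left_fence: red bar fixed along the plate's left edge, 220 mm (x) x 20 mm (y) x 16 mm tall above the plate's top; its inner face is the plane y = +130 mm in the plate's frame. Origin centre of its underside, at (15, 140, 12) mm in the plate's frame.
- corner (a point): where the two fences' inner faces meet at the plate's top; (125, 130, 12) mm in the plate's frame; axes as the plate's.
- mould: Open aluminium box, loose on the plate, clear of the fences, turned up to 0.35 rad from the plate. Outside 56 (x) x 110 (y) x 50 mm tall, walls 6, opening 44 x 98 mm, 0.4 to 0.6 kg; red and black layers inside up to 31 mm. Origin centre of underside; home at (97, 75, 12) mm in the plate's frame. Gripped across 56 mm with fingertips over 16 mm above the plate, fingers pass over the fences.
- mould_rim (a point): centre of the mould's mouth at rim height, 50 mm above the mould's origin; axes as the mould's.
- lid: Aluminium lid, 0.11 to 0.17 kg, upright on the table left or right of the plate. Origin centre of underside. From below: plug 9 mm deep, 39 (x) x 93 (y) mm (lowest 4 mm: 33 x 87), 2.5 mm play each side in the mould; cover 52 (x) x 106 (y), 6 mm thick; orange grip bar 20 (x) x 44 (y), from 15 to 48 mm above the origin. Axes as the mould's when seated (either way round).
- lid_seat (a point): centre of the underside of the lid's cover plate, 9 mm above the lid's origin; it meets mould_rim when seated.
- spare_lid: larger dark steel lid with a black grip, 140 x 70 mm, for another mould; origin centre of underside. It may lie on the left or right of the plate. Not to be used or moved.
- bolster: small brass block with two pin holes, 22 x 36 x 10 mm, lying on the steel plate near its far right corner; origin centre of underside. Leave alone.
- blank: flat steel knife blank, 250 mm long, 30 mm wide, 4 mm thick, lying beyond the plate; leave alone.
- wax_jar: small jar with a yellow cap, 64 mm across, 60 mm tall, beyond the plate; leave alone.
- belt_roll: roll of brown abrasive belt, ring 100 mm across, 50 mm tall, on the left; leave alone.
- screwdriver: screwdriver with a blue handle lying on the right; leave alone.
- pin_cup: steel cup, 72 mm across, 70 mm tall, on the far right; leave alone.
Things that resemble listed ones, but are neither listed nor needed, are in the scene too. Leave any brown look-alike of the lid alone. What is shaped like the mould but blue is not meant.

How it is judged (in metres and radians):
On the way, in this order (a step that is already met when the one before it is completed fails the run):
1. the lid is pressed down, seated level on the mould, before the mould is in the corner (z of lid_seat in the frame of mould between 0.047 and 0.053 m and x of lid_seat in the frame of mould between -0.005 and 0.005 m and y of lid_seat in the frame of mould between -0.005 and 0.005 m and angle between the z axis of lid and the z axis of mould, either way round below 0.035 rad and contact force between lid and mould above 4 N and not (x of mould in the frame of bed between 0.0935 and 0.1005 m and y of mould in the frame of bed between 0.0715 and 0.0785 m)), for 0.2 s.
2. the closed mould is pressed against both fences (z of lid_seat in the frame of mould between 0.047 and 0.053 m and x of lid_seat in the frame of mould between -0.005 and 0.005 m and y of lid_seat in the frame of mould between -0.005 and 0.005 m and angle between the z axis of lid and the z axis of mould, either way round below 0.035 rad and x of mould in the frame of bed between 0.0935 and 0.1005 m and y of mould in the frame of bed between 0.0715 and 0.0785 m and contact force between mould and far_fence above 2 N and contact force between mould and left_fence above 2 N), for 0.2 s.
At the end, for the whole second after the job is handed in: Lid seated level on the rim (3 mm in height, 5 mm sideways, 2 degrees); mould at rest on the plate, within 3.5 mm of home in the corner and square within 2 degrees, pressing on each fence with over 2 N, the robot still touching mould or lid with over 1 N (all of step 2 and z of mould in the frame of bed between 0.009 and 0.015 m and angle between the y axis of mould and the y axis of bed, either way round below 0.035 rad and linear speed of mould below 0.01 m/s and (contact force between any of the fingers, the arm and mould above 1 N or contact force between any of the fingers, the arm and lid above 1 N)); the arm keeps its last pose, push and grip.
It fails at once if one of the other things is moved by more than 30 mm (distance of any of spare_lid, bolster, blank, wax_jar, belt_roll, screwdriver, pin_cup from where it was at the start of the episode above 0.03 m).
It also fails if it takes over 72 s, if anything falls off the work surface, if the arm or the gripper's body presses on something with over 40 N, if the wrist force passes 120 N, or if a joint passes its speed limit or range.

ROBOT

A 6-joint arm with a two-finger parallel gripper is mounted at the origin on the work surface. World frame = base frame: x ahead of the robot, y to its left, z up, the work surface at z = 0. Lengths are in mm, angles in rad, forces in N, time in s.
With the tool pointing down it reaches from about 275 to 750 mm from the base axis. Payload 10.2 kg.
Tool frame: the origin (TCP) lies between the finger pads; the fingertips stand 17 mm ahead of it and the grasp point (between the pads) lies 2 mm behind it (tips_ahead is the distance from the TCP to the fingertips, in mm); z points along the fingers, y is the line along which they close (so a half turn about z gives the same grasp; the last joint's range is limited). The gripper opens to 85 mm and grips with 20 to 120 N. Pads are 22 mm wide; open, the fingers measure 114 mm over their backs; the gripper's body (76 mm by 85 mm) begins 54 mm behind the grasp point. The pads swing forward as they close: fully open they stand 13 mm farther back than shut.
Start: joints at [1.111, 0.313, 1.498, -0, 1.331, -0.223], TCP at [123.174, 510.352, 248.294] pointing down, gripper open.
Joint ranges: [-2.94, 2.94], [-0.97, 2.17], [0.19, 2.56], [-1.23, 4.37], [0.02, 3.11], [-2.88, 2.88]. Speed limits (rad/s): [2.39, 2.39, 3.01, 3.14, 3.14, 3.14].

INTERFACE

Orientations are given as a unit quaternion [w, x, y, z].
In Python, from rig import sense, capture, finish_job, boxes_of, tips_ahead gives the robot as it stands.
- The arm moves only by the tool drive_tool, never from a script. Its argument "commands" is text: rows parted by semicolons, each of 7 numbers parted by spaces: the shift along the world's x, y, z in units of 0.1 m (1.0 is 0.1 m), then the turn, a rotation vector about the world's x, y, z in units of pi/4 rad (1.0 is pi/4 rad), then the opening in per cent of the stroke, from 0 (shut) to 100 (fully open). A call has 1 to 20 rows; each row shifts and turns the commanded pose from where the row before left it; what a row does not reach is not made up. A row lasts 1/12 s, in which the tool goes at most 41.7 mm and 7.16 degrees, less where a joint would pass 70% of its speed; a pose out of reach is approached as far as the arm can. A call with a number of a shift or a turn outside -1 to 1 is refused whole. A call with a gripper value outside its range is refused whole. The fingers move at their own pace and stop on an object; "force" is the grip in N (left out, the last holds). Time passes only in rows, so rows that do not move let the fingers close. It gives the time, the measured TCP pose, the force, the opening and the grip force at its end, in the units of the state.
- sense(): the state, without advancing time (a new reading comes with each control period).
- capture(name): name is "side" or "top" or "wrist"; returns a dict with "pixels" (480x640x3 uint8, blue, green, red), "fov_y" (degrees; the focal length in pixels is half the picture's height over the tangent of half this angle, whatever the lens; pixels are square), "cx", "cy" (the principal point, pixels), "position" and "attitude" of the camera in the world; the wrist camera has in their place "tool_from_camera" (4x4, takes a point from camera to tool coordinates, whose origin is the TCP and whose axes are the flange's). Camera axes: x right, y down, z forward; pixel columns grow to the right and rows downward; lengths in mm; the calibration is good to about 2 mm. A picture is of the moment at which its call begins: read the wrist's pose just before it. There is no depth.
- finish_job(): hands the job in; it is judged then, once.
Trained networks look in a picture, given as the dict that the camera call returned (one of the last four; its "shot" number tells which), for a name from the list of things; names that differ only in an ending like _2 or _b are one class to them, and where a whole thing is asked for, a point or a joint stands for the part that bears it (a point fixed in the world has none). Each returns a list of dicts, best first, with "confidence" (0 to 1); they miss things now and then, are a little off and sometimes report something else, mostly with a low value. They report only what shows in the picture. A call takes as long as a camera call. They do not tell look-alikes from the thing itself.
- boxes_of(picture, name): "position" ([column, row] in pixels, amid what is visible of it).
The state is a dict: "time_s": time; "joints": joint angles; "dq": joint speeds; "tau": joint torques, N m; "eef_pos": TCP position; "ee_rot": TCP orientation; "force": force on the tool from outside, world axes, zero at the start; "wrist_torque": the same for the moment, N m; "grip_width": opening from 0.0 (shut) to 1.0 (fully open); "grip_force": force on a finger pad.
Only numpy, scipy, OpenCV 4.12 (cv2) and the standard library are available. Lean on these libraries where they do the work, as an engineer would, in place of code of your own. Each camera call takes 0.05 s, during which the arm holds its last target. There are 200 camera calls.

## Working session

There is one attempt and no reset: what is moved stays moved. The work goes in short steps, Python scripts to look and compute and a tool call to move; the robot and the scene stay as the last step left them, time stands still between calls to the robot, and variables do not carry over. Pictures are saved under pics/ and viewed, at most 10 in all, crops included, and the job is handed in when it is done.

Besides the shell and the picture viewer there is one more tool, called after ">>>" as name(argument=value, ...), one argument or row to a line, values as JSON. drive_tool: Moves the arm, as the interface text tells. Shifts and turns lie within -1 to 1; 1 stands for 0.1 m of shift or pi/4 rad of turn. Its arguments: {"type":"object","properties":{"commands":{"type":"string"},"force":{"type":"number"}},"required":["commands"]}

```bash
ls; mkdir -p pics; cat > h.py <<'E'
import numpy as np, cv2
from scipy.spatial.transform import Rotation as R
from rig import *
def quat(q): return R.from_quat([q[1],q[2],q[3],q[0]])
def cam(p,s=None):
    f=p['pixels'].shape[0]/2/np.tan(np.radians(p['fov_y'])/2)
    if 'tool_from_camera' in p:
        T=np.array(p['tool_from_camera']); Rt=quat(s['ee_rot']).as_matrix()
        Rc=Rt@T[:3,:3]; c=np.array(s['eef_pos'])+Rt@T[:3,3]
    else:
        a=np.array(p['attitude']); Rc=a if a.shape==(3,3) else quat(a).as_matrix(); c=np.array(p['position'])
    return f,p['cx'],p['cy'],Rc,c
def world(C,uv,z):
    f,cx,cy,Rc,c=C; d=Rc@np.array([(uv[0]-cx)/f,(uv[1]-cy)/f,1]); return c+d*(z-c[2])/d[2]
def pix(C,X):
    f,cx,cy,Rc,c=C; q=Rc.T@(np.array(X)-c); return np.array([cx+f*q[0]/q[2],cy+f*q[1]/q[2]])
E
python3 - <<'E'
from h import *
s=sense();print(s)
for n in('top','side'):
    p=capture(n);C=cam(p,s);print(n,C[0],C[4],p['attitude'])
    cv2.imwrite(f'pics/{n}.png',p['pixels'])
    np.save(n+'.npy',p['pixels'])
    for k,z in(('mould',62),('lid',48),('spare_lid',30),('bed',12),('left_fence',28),('far_fence',28),('belt_roll',50),('bolster',22)):
        for b in boxes_of(p,k)[:3]: print(k,np.round(b['position']),round(b['confidence'],2),world(C,b['position'],z).round())
E
```

```text
pics
{'time_s': 0.0, 'joints': array([ 1.11055049e+00,  3.13510657e-01,  1.49845827e+00, -1.30984433e-05,
        1.33100911e+00, -2.23376505e-01]), 'dq': array([-1.98583341e-04, -7.80014725e-04,  1.15409458e-03, -1.63427098e-05,
       -6.07786315e-04,  1.25302751e-04]), 'tau': array([-4.47696439e-04, -4.12276089e+01, -2.59737790e+01, -2.00140544e-04,
        4.25342252e-03, -5.44452504e-06]), 'eef_pos': array([123.08884803, 510.11646611, 247.69605205]), 'ee_rot': array([-2.26192817e-04,  1.18156405e-01,  9.92994755e-01, -6.54749493e-04]), 'force': array([ 0.47600798, -0.70285431,  0.30021552]), 'wrist_torque': array([0.01000754, 0.03432395, 0.03470052]), 'grip_force': 0.0, 'grip_width': 1.0015444085050538}
top 504.8074070221975 [ 204.54792462  -12.88185807 1349.91542464] [ 0.07923942 -0.69015198  0.71491238 -0.07944594]
mould [339. 233.] 0.93 [493. -68.  62.]
mould [441. 344.] 0.69 [ 201. -308.   62.]
lid [437. 229.] 0.89 [ 497. -327.   48.]
lid [439. 279.] 0.84 [ 365. -321.   48.]
lid [502. 287.] 0.67 [ 339. -483.   48.]
spare_lid [202. 241.] 0.89 [492. 297.  30.]
bed [313. 232.] 0.74 [510.   1.  12.]
far_fence [308. 180.] 0.98 [652.   9.  28.]
belt_roll [338. 231.] 0.72 [500. -66.  50.]
belt_roll [138. 188.] 0.67 [641. 469.  50.]
belt_roll [304. 181.] 0.42 [644.  22.  50.]
side 621.729605601675 [-165.79408018 -906.84699534 1058.23626958] [-0.38517357  0.86324049 -0.29896734  0.13067402]
mould [288. 402.] 0.85 [ 182. -342.   62.]
mould [333. 259.] 0.82 [488. -96.  62.]
lid [362. 366.] 0.73 [ 351. -359.   48.]
lid [411. 332.] 0.69 [ 487. -357.   48.]
lid [405. 429.] 0.67 [ 321. -514.   48.]
spare_lid [243. 198.] 0.96 [467. 264.  30.]
bed [308. 250.] 0.87 [493.  10.  12.]
left_fence [284. 219.] 0.62 [503. 128.  28.]
far_fence [357. 226.] 0.79 [633. -10.  28.]
far_fence [410. 332.] 0.5 [ 499. -343.   28.]
belt_roll [261. 149.] 0.83 [620. 404.  50.]
belt_roll [308. 253.] 0.36 [462. -31.  50.]
```

```bash
python3 - <<'E'
from h import *
p=np.load('top.npy');cv2.imwrite('pics/topc.png',cv2.resize(p[150:370,160:530],None,fx=2.15,fy=2.15,interpolation=cv2.INTER_CUBIC))
E
```

```text
(no output)
```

View pics/topc.png

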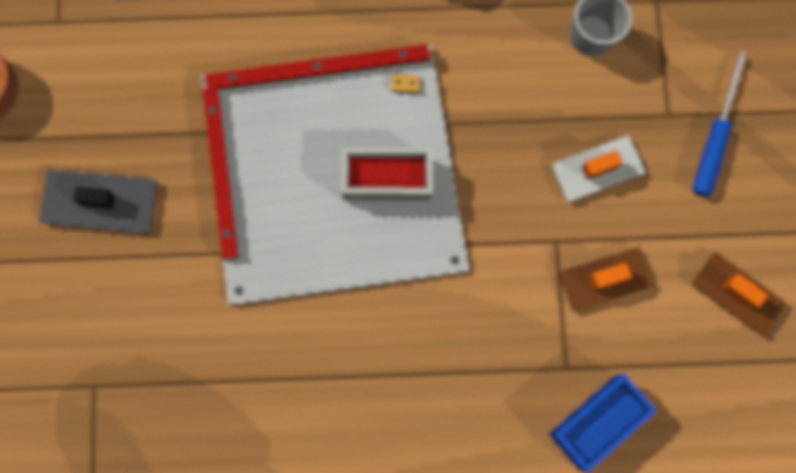

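The top crop shows the aluminium lid at about pixel (439,228), the two brown look-alikes below it, and the mould at (339,231) on the plate. The fence corner is at upper left.

```bash
cat >> h.py <<'E'
def rect(mask,C,z,near=None):
    "largest blob (near pixel) -> world rect centre, size, yaw of long axis"
    mask=cv2.morphologyEx(mask.astype(np.uint8)*255,cv2.MORPH_OPEN,np.ones((3,3),np.uint8))
    cs,_=cv2.findContours(mask,cv2.RETR_EXTERNAL,cv2.CHAIN_APPROX_NONE)
    cs=[c for c in cs if cv2.contourArea(c)>30]
    c=max(cs,key=cv2.contourArea) if near is None else min(cs,key=lambda c:np.linalg.norm(c.reshape(-1,2).mean(0)-near))
    w=np.array([world(C,q,z)[:2] for q in c.reshape(-1,2)],np.float32)
    b=cv2.boxPoints(cv2.minAreaRect(w)); e=[b[1]-b[0],b[2]-b[1]]; e.sort(key=np.linalg.norm)
    yaw=np.arctan2(e[1][1],e[1][0]); yaw=(yaw)%np.pi
    return cv2.minAreaRect(w)[0],[float(np.linalg.norm(x)) for x in e],float(yaw)
E
python3 - <<'E'
from h import *
p=capture('top');C=cam(p);im=p['pixels'];h=cv2.cvtColor(im,cv2.COLOR_BGR2HSV)
H,S,V=[h[...,i].astype(int) for i in range(3)]
org=(H>6)&(H<18)&(S>200)&(V>180)
print('grip',rect(org,C,48,(440,226)))
red=((H<5)|(H>174))&(S>150)&(V>90)
print('mould inner',rect(red,C,40,(340,231)))
g=(S<60)&(V>110)
print('lid',rect(g,C,15,(439,229)))
print('bed',rect(g,C,12,(315,232)))
for n,u in (('NL',(232,303)),('NR',(468,270))): print(n,world(C,(160+u[0]/2.15,150+u[1]/2.15),12))
for n,u in (('FL',(203,75)),('FR',(432,46)),('LFend',(238,257)),('LFendL',(222,260)),('inner',(218,90))): print(n,world(C,(160+u[0]/2.15,150+u[1]/2.15),28))
for n,u in (('m0',(342,152)),('m1',(432,151)),('m2',(431,195)),('m3',(343,195))): print(n,world(C,(160+u[0]/2.15,150+u[1]/2.15),62))
E
```

```text
grip ((506.1881103515625, -336.70166015625), [14.373441696166992, 37.150394439697266], 1.860585331916809)
mould inner ((506.1311950683594, -70.21406555175781), [32.8022346496582, 88.12391662597656], 1.53507661819458)
lid ((508.1990661621094, -338.50994873046875), [54.52073287963867, 108.24281311035156], 1.8988662958145142)
bed ((504.0537109375, -4.9235687255859375), [275.17608642578125, 302.56011962890625], 1.6748794317245483)
NL [353.81002241 125.31871104  12.        ]
NR [ 384.36383836 -167.54717517   12.        ]
FL [644.21012771 157.2753147   28.        ]
FR [ 672.65093226 -136.93258879   28.        ]
LFend [408.23129768 115.63312289  28.        ]
LFendL [405.21108528 135.32347386  28.        ]
inner [623.50704521 138.30191761  28.        ]
m0 [528.03061815 -16.53600061  62.        ]
m1 [ 525.35677072 -126.591036     62.        ]
m2 [ 470.49355849 -122.4774182    62.        ]
m3 [474.28836236 -15.90276855  62.        ]
```

>>> drive_tool(
  commands="0.16 -0.35 0 0 0 -0.054 100;0.16 -0.35 0 0 0 -0.054 100;0.16 -0.35 0 0 0 -0.054 100;0.16 -0.35 0 0 0 -0.054 100;0.16 -0.35 0 0 0 -0.054 100;0.16 -0.35 0 0 0 -0.054 100;0.16 -0.35 0 0 0 -0.054 100;0.16 -0.35 0 0 0 -0.054 100;0.16 -0.35 0 0 0 -0.054 100;0.16 -0.35 0 0 0 -0.054 100;0.16 -0.35 0 0 0 -0.054 100;0.16 -0.35 0 0 0 -0.054 100;0.16 -0.35 0 0 0 -0.054 100;0.16 -0.35 0 0 0 -0.054 100;0.16 -0.35 0 0 0 -0.054 100;0.16 -0.35 0 0 0 -0.054 100;0.16 -0.35 0 0 0 -0.054 100;0.16 -0.35 0 0 0 -0.054 100;0.16 -0.35 0 0 0 -0.054 100;0.16 -0.35 0 0 0 -0.054 100",
  force=60,
)

```text
time_s: 2.62
eef_pos: [443.6, -191.7, 248.2]
ee_rot: [0.0, 0.517, 0.856, 0.0]
force: [0.4, 0.3, 0.5]
grip_width: 0.999
grip_force: 0.0
```

```bash
python3 - <<'E'
from h import *
s=sense();p=capture('wrist');C=cam(p,s);np.save('w1.npy',p['pixels']);cv2.imwrite('pics/w1.png',p['pixels'])
print(C[0],C[4],np.array(p['tool_from_camera']).round(2))
for n,X in(('lid',(507,-338,15)),('mould',(500,-70,62)),('corner',(622,138,28))):print(n,pix(C,X))
E
```

```text
336.79549850322684 [ 411.08232147 -127.61550287  374.22582811] [[   0.     -0.96   -0.28   71.8 ]
 [   1.      0.     -0.      1.  ]
 [   0.     -0.28    0.96 -126.  ]
 [   0.      0.      0.      1.  ]]
lid [308.91792526 335.29156079]
mould [439.36800776 126.19471726]
corner [675.42272927 -25.88888939]
```

View pics/w1.png

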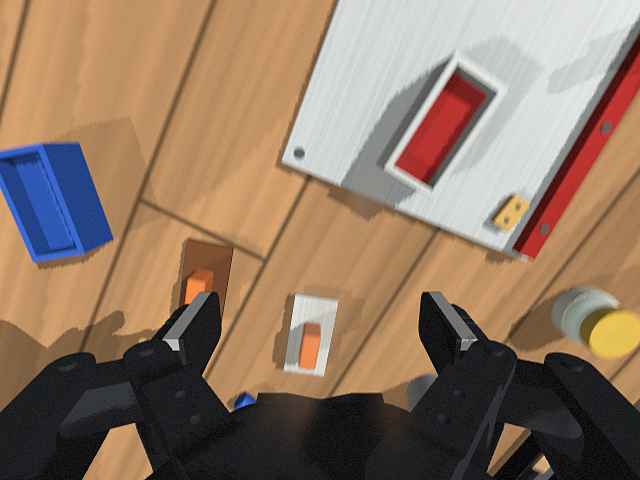

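The wrist view shows the aluminium lid at (311,335), the mould at (443,120), the far fence on the right, and the wax jar at (600,325).

```bash
python3 - <<'E'
from h import *
im=np.load('w1.npy');p=capture('wrist');s=sense();C=cam(p,s)
h=cv2.cvtColor(im,cv2.COLOR_BGR2HSV);H,S,V=[h[...,i].astype(int) for i in range(3)]
g=(S<50)&(V>150)
print('lid',rect((g|((H>6)&(H<16)&(S>180)&(V>150)))&(np.mgrid[:480,:640][1]>270)&(np.mgrid[:480,:640][1]<345)&(np.mgrid[:480,:640][0]>285),C,15,(311,335)))
print('grip(top+side)',rect((H>3)&(H<16)&(S>190)&(V>220),C,48,(312,343)))
red=((H<5)|(H>174))&(S>150)&(V>90)
for q in[(457,52),(501,90),(432,193),(385,163)]:print('rim',world(C,q,62).round(1))
for q in[(460,70),(496,92),(432,186),(395,163)]:print('inner',world(C,q,62).round(1))
cs=[(302,322),(321,322),(317,368),(299,366)]
for q in cs: print('griptop',world(C,q,48).round(1))
# far fence inner top edge
for q in[(640,37),(516,246),(530,258)]:print('fence',world(C,q,28 ).round(1))
for q in[(282,160)]:print('NR',world(C,q,12).round(1))
x=np.vstack([im[280:385,270:350],]);a=cv2.resize(x,None,fx=5,fy=5,interpolation=cv2.INTER_CUBIC)
b=cv2.resize(im[40:205,370:520],None,fx=3.2,fy=3.2,interpolation=cv2.INTER_CUBIC)
o=np.zeros((max(a.shape[0],b.shape[0]),820,3),np.uint8)[:, :800];b=b[:,:800-a.shape[1]];o[:a.shape[0],:a.shape[1]]=a;o[:b.shape[0],a.shape[1]:a.shape[1]+b.shape[1]]=b
cv2.imwrite('pics/w1c.png',o)
E
```

```text
lid ((508.3419494628906, -340.1966247558594), [51.29603958129883, 107.47377014160156], 1.893658995628357)Traceback (most recent call last):
  File "<stdin>", line 6, in <module>
  File "h.py", line 22, in rect
    c=max(cs,key=cv2.contourArea) if near is None else min(cs,key=lambda c:np.linalg.norm(c.reshape(-1,2).mean(0)-near))
                                                       ~~~^^^^^^^^^^^^^^^^^^^^^^^^^^^^^^^^^^^^^^^^^^^^^^^^^^^^^^^^^^^^^^
ValueError: min() iterable argument is empty
```

```bash
python3 - <<'E'
from h import *
im=np.load('w1.npy');p=capture('wrist');s=sense();C=cam(p,s)
for q in[(457,52),(501,90),(432,193),(385,163)]:print('rim',world(C,q,62).round(1))
for q in[(460,70),(496,92),(432,186),(395,163)]:print('inner',world(C,q,62).round(1))
for q in[(640,37),(516,246),(530,258)]:print('fence',world(C,q,28 ).round(1))
for q in[(282,160)]:print('NR',world(C,q,12).round(1))
b=cv2.resize(im[40:205,370:520],None,fx=3.6,fy=3.6,interpolation=cv2.INTER_CUBIC)
cv2.imwrite('pics/w1c.png',b)
E
```

```text
rim [479.9 -13.6  62. ]
rim [529.8 -20.4  62. ]
rim [ 526.1 -122.4   62. ]
rim [ 473.4 -119.2   62. ]
inner [489.9 -23.8  62. ]
inner [526.9 -23.7  62. ]
inner [ 522.5 -116.9   62. ]
inner [ 481.4 -115.    62. ]
fence [628.   86.6  28. ]
fence [ 650.1 -127.9   28. ]
fence [ 672.  -131.9   28. ]
NR [ 386.2 -165.6   12. ]
```

View pics/w1c.png

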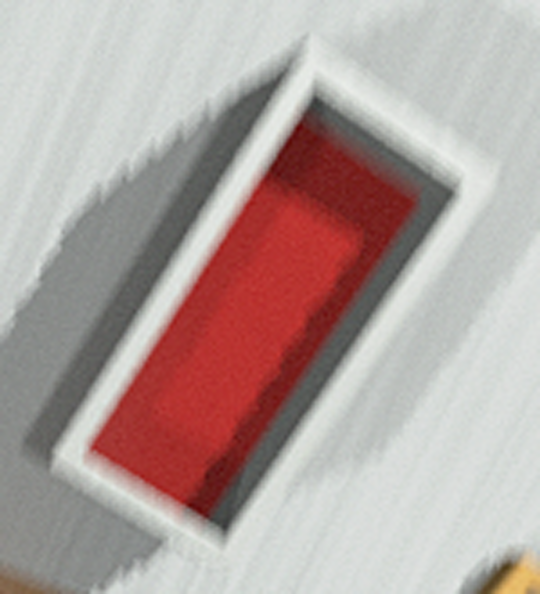

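>>> drive_tool(
  commands="0.216 -0.4 -0.2 0 0 -0.07 100;0.216 -0.4 -0.2 0 0 -0.07 100;0.216 -0.4 -0.2 0 0 -0.069 100;0 -0.28 -0.2 0 0 0 100;0 0 -0.25 0 0 0 100;0 0 -0.25 0 0 0 100;0 0 0 0 0 0 100;0 0 0 0 0 0 100",
)

```text
time_s: 3.43
eef_pos: [497.4, -317.3, 128.0]
ee_rot: [-0.001, 0.584, 0.812, 0.0]
force: [-0.2, -0.9, 0.7]
grip_width: 1.001
grip_force: 0.0
```

>>> drive_tool(
  commands="0.11 -0.23 -0.2 0 0 0 60;0 0 -0.3 0 0 0 60;0 0 -0.2 0 0 0 60;0 0 0 0 0 0 60;0 0 0 0 0 0 60",
)

```text
time_s: 3.85
eef_pos: [509.1, -341.2, 59.7]
ee_rot: [0.001, 0.584, 0.811, -0.0]
force: [0.8, 0.6, 0.7]
grip_width: 0.6
grip_force: 0.0
```

```bash
python3 - <<'E'
from h import *
try: print(tips_ahead() if callable(tips_ahead) else tips_ahead)
except Exception as e: print(e)
s=sense();p=capture('wrist');C=cam(p,s);cv2.imwrite('pics/w2.png',p['pixels']);print(s['eef_pos'],C[4])
E
```

```text
17.0
[ 509.14832057 -341.16801289   59.74891532] [ 487.09958617 -272.51031849  185.66339553]
```

View pics/w2.png

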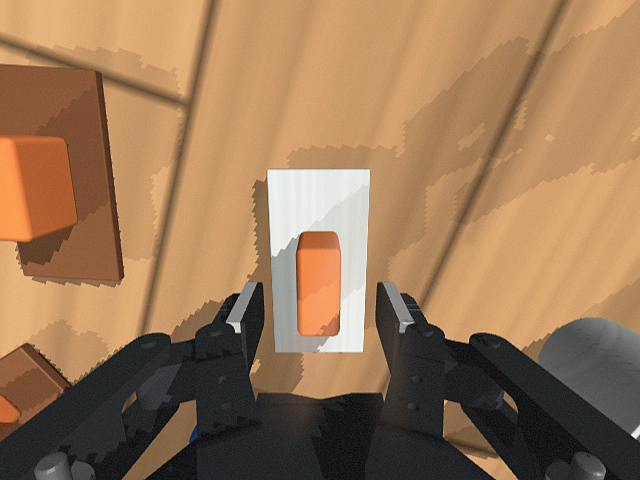

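The wrist view shows the lid upright between the open fingers, aligned, with the bar centred at (319,285) and the cover corners at (267,169), (370,169), (364,352) and (275,352).

>>> drive_tool(
  commands="0 0 -0.1 0 0 0 60;0 0 -0.08 0 0 0 60;0 0 0 0 0 0 60;0 0 0 0 0 0 0;0 0 0 0 0 0 0;0 0 0 0 0 0 0;0 0 0 0 0 0 0;0 0 0 0 0 0 0;0 0 0 0 0 0 0",
  force=60,
)

```text
time_s: 4.65
eef_pos: [508.8, -341.6, 40.5]
ee_rot: [0.0, 0.585, 0.811, -0.0]
force: [-0.6, -0.5, 4.7]
grip_width: 0.221
grip_force: 59.3
```

```bash
python3 - <<'E'
from h import *
s=sense();p=capture('wrist')
t=dict(s);t['eef_pos']=np.array([509.148,-341.168,59.749]);t['ee_rot']=np.array([0.001,.584,.811,0])/np.linalg.norm([.584,.811])
C=cam(p,t)
w=np.array([world(C,q,15)[:2] for q in[(267,169),(370,169),(364,352),(275,352)]]);print(w.round(1),w.mean(0),cv2.minAreaRect(w.astype(np.float32)))
print(s['eef_pos'],s['grip_width'],s['grip_force'])
E
```

```text
[[ 467.1 -295.4]
 [ 515.9 -279. ]
 [ 550.4 -379.1]
 [ 500.9 -395.7]] [ 508.57397757 -337.29026437] ((508.7892761230469, -337.222412109375), (52.293785095214844, 105.92572784423828), 18.57978630065918)
[ 508.75354866 -341.56182199   40.49500046] 0.2211289024320175 59.26560044288635
```

>>> drive_tool(
  commands="0 0 0.1 0 0 0 0;0 0 0.3 0 0 0 0;0 0 0.35 0 0 0 0;0 0 0.35 0 0 0 0;-0.01 0.3 0 0 0 -0.1 0;-0.01 0.35 0 0 0 -0.1 0;-0.01 0.35 0 0 0 -0.1 0;-0.02 0.35 0 0 0 -0.1 0;-0.01 0.26 0 0 0 -0.076 0;0 0 0 0 0 0 0;0 0 0 0 0 0 0;0 0 0 0 0 0 0",
)

```text
time_s: 5.7
eef_pos: [502.6, -180.8, 150.2]
ee_rot: [0.0, 0.725, 0.689, -0.0]
force: [0.3, -0.0, -1.1]
grip_width: 0.226
grip_force: 58.8
```

```bash
python3 - <<'E'
from h import *
s=sense();p=capture('wrist');C=cam(p,s);cv2.imwrite('pics/w3.png',p['pixels']);np.save('w3.npy',p['pixels']);print(s['eef_pos'],s['ee_rot'],s['force'],s['grip_force'],C[4])
import json;json.dump({k:list(map(float,s[k])) for k in('eef_pos','ee_rot')},open('w3.json','w'))
E
```

```text
[ 502.60546798 -180.75270667  150.23194559] [ 1.90820814e-04  7.25098286e-01  6.88645363e-01 -5.39742271e-05] [ 0.32640864 -0.03505985 -1.05695039] 58.844842314720154 [ 506.96263357 -108.58227294  276.20714689]
```

View pics/w3.png

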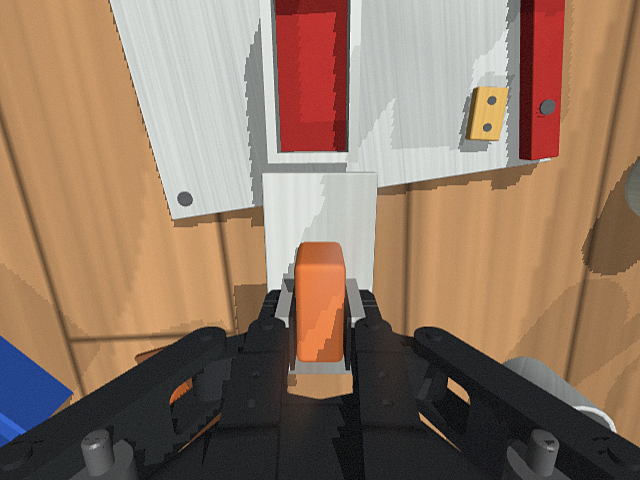

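The wrist view shows the held lid's cover top edge at row 172 (columns 263–377). The mould's near rim is at about row 163 (columns 262–362) and its far end is out of frame, so I'll back off to see it whole.

>>> drive_tool(
  commands="0 -0.35 0.1 0 0 0 0;0 -0.35 0.1 0 0 0 0;0 0 0 0 0 0 0;0 0 0 0 0 0 0;0 0 0 0 0 0 0",
)

```text
time_s: 6.17
eef_pos: [502.1, -250.8, 169.5]
ee_rot: [-0.001, 0.726, 0.688, 0.0]
force: [-0.3, 0.2, -1.7]
grip_width: 0.223
grip_force: 58.9
```

```bash
cat > fit.py <<'E'
from h import *
from scipy.optimize import minimize
def outline(hx,hy,n=60):
    t=np.linspace(-1,1,n);return np.vstack([np.c_[t*hx,0*t+hy],np.c_[t*hx,0*t-hy],np.c_[0*t+hx,t*hy],np.c_[0*t-hx,t*hy]])
def fit(im,C,shapes,x0,rng=(12,12,.12),use=None):
    """shapes: list of (points Nx2, z). x0=(x,y,yaw). maximise blurred gradient along projected outline"""
    g=cv2.cvtColor(im,cv2.COLOR_BGR2LAB).astype(np.float32)
    m=sum(cv2.Sobel(g[...,i],cv2.CV_32F,1,0)**2+cv2.Sobel(g[...,i],cv2.CV_32F,0,1)**2 for i in range(3))**.5
    m=np.minimum(m,150)
    def cost(x,mm):
        c,s=np.cos(x[2]),np.sin(x[2]);tot=0
        for P,z in shapes:
            W=P@np.array([[c,s],[-s,c]])+x[:2]
            q=np.array([pix(C,(*w,z)) for w in W],np.float32)
            ok=(q[:,0]>1)&(q[:,0]<638)&(q[:,1]>1)&(q[:,1]<478)
            tot-=cv2.remap(mm,q[ok,:1],q[ok,1:],cv2.INTER_LINEAR).mean()
        return tot
    x=np.array(x0,float)
    for sg,k in((6,1),(2.5,.4),(1,.15)):
        mm=cv2.GaussianBlur(m,(0,0),sg);best=None
        for j in range(6):
            st=x+(0 if j==0 else 1)*np.random.default_rng(j).uniform(-1,1,3)*np.array(rng)*k*.6
            r=minimize(cost,st,args=(mm,),method='Nelder-Mead',options=dict(initial_simplex=st+np.vstack([np.zeros(3),np.diag(np.array(rng)*k*.5)]),xatol=.01,fatol=.01,maxiter=150))
            if best is None or r.fun<best.fun: best=r
        x=best.x
    return x,best.fun
def draw(im,C,shapes,x,col):
    c,s=np.cos(x[2]),np.sin(x[2])
    for P,z in shapes:
        for w in P@np.array([[c,s],[-s,c]])+x[:2]: cv2.circle(im,tuple(int(v) for v in pix(C,(*w,z)).round()),0,col,-1)
MOULD=[(outline(28,55),62),(outline(22,49),62)]
E
cat > m4.py <<'E'
from fit import *
s=sense();p=capture('wrist');C=cam(p,s);im=p['pixels'];np.save('w4.npy',im);o=im.copy()
T=s['eef_pos'];print(T.round(1),s['ee_rot'].round(4))
yaw=2*np.arctan2(s['ee_rot'][2],s['ee_rot'][1])-np.pi/2;print('tool',yaw)
x,f=fit(im,C,MOULD,(501,-69,-.05));print('mould',x.round(3),f);draw(o,C,MOULD,x,(0,255,0))
z=T[2]-40.5+15
P=outline(26,53);P=P[P[:,1]>10];L=[(P,z)]
u=np.array([-np.sin(yaw),np.cos(yaw)])
y,f=fit(im,C,L,(*(T[:2]+4*u),yaw),(5,5,.05));d=y[:2]-T[:2];print('lid',y.round(3),f,'offset tool x,y',d@u,d@[np.cos(yaw),np.sin(yaw)]);draw(o,C,L,y,(255,0,255))
cv2.imwrite('pics/w4.png',o)
E
python3 m4.py
```

```text
[ 502.1 -250.8  169.5] [-5.000e-04  7.257e-01  6.880e-01  0.000e+00]
tool -0.05341546929199703
mould [ 5.0418e+02 -6.8277e+01 -5.3000e-02] -249.2188720703125
lid [ 5.02906e+02 -2.46290e+02 -5.20000e-02] -124.7550277709961 offset tool x,y 4.528731556658801 0.5256755359956417
```

View pics/w4.png

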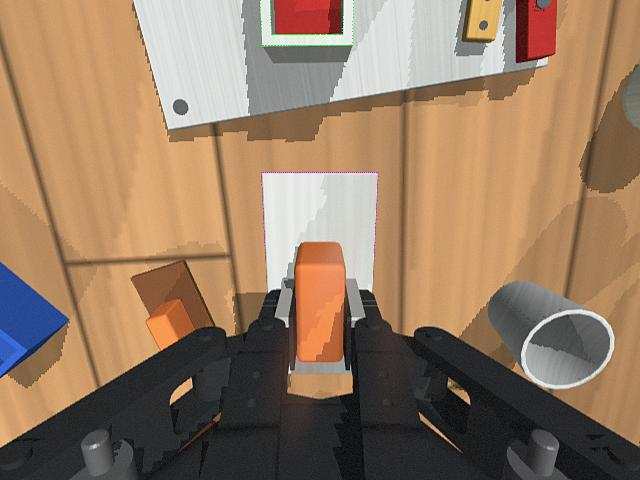

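The fits overlay both rims well, but the mould's far end is still cut off at the top, so I move forward and up.

>>> drive_tool(
  commands="0.005 0.3 0.2 0 0 0 0;0.005 0.3 0.2 0 0 0 0;0.005 0.3 0.2 0 0 0 0;0 0 0 0 0 0 0;0 0 0 0 0 0 0;0 0 0 0 0 0 0",
)

```text
time_s: 6.72
eef_pos: [503.8, -160.1, 229.3]
ee_rot: [-0.0, 0.725, 0.689, -0.0]
force: [0.1, 0.1, -1.7]
grip_width: 0.221
grip_force: 58.9
```

```bash
python3 m4.py; mv pics/w4.png pics/w5.png
```

```text
[ 503.8 -160.1  229.3] [-5.000e-04  7.251e-01  6.887e-01 -3.000e-04]
tool -0.051454624603676
mould [ 5.03881e+02 -6.80680e+01 -4.30000e-02] -193.66757202148438
lid [ 5.04643e+02 -1.55605e+02 -4.70000e-02] -116.06590270996094 offset tool x,y 4.5546438280166415 0.6114413533091181
```

View pics/w5.png

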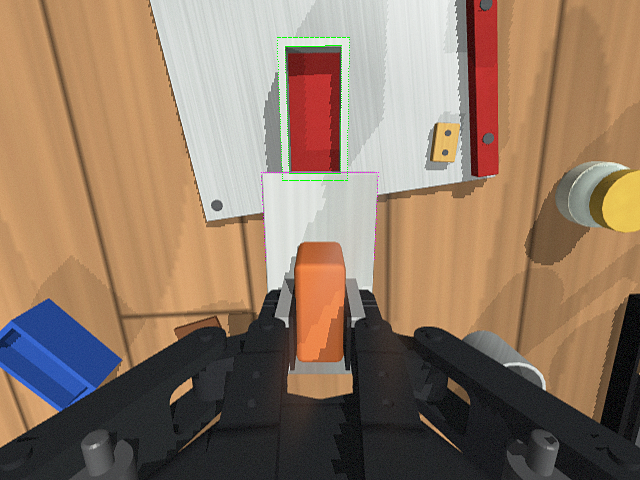

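>>> drive_tool(
  commands="0 0.3 0 0 0 0.008 0;0 0.3 0 0 0 0 0;-0.006 0.274 0 0 0 0 0;0 0 -0.35 0 0 0 0;0 0 -0.35 0 0 0 0;0 0 -0.35 0 0 0 0;0 0 -0.12 0 0 0 0;0 0 0 0 0 0 0;0 0 0 0 0 0 0;0 0 0 0 0 0 0",
)

```text
time_s: 7.6
eef_pos: [504.0, -73.6, 113.8]
ee_rot: [0.001, 0.723, 0.69, 0.0]
force: [-0.5, -0.5, -1.8]
grip_width: 0.222
grip_force: 58.9
```

```bash
python3 - <<'E'
from fit import *
s=sense();p=capture('wrist');C=cam(p,s);im=p['pixels'];o=im.copy();T=s['eef_pos']
print(T,s['force'])
x=(504,-68.1,-.045);draw(o,C,MOULD,x,(0,255,0))
draw(o,C,[(outline(26,53),T[2]-25.5)],(T[0]+.8,T[1]+4.5,-.048),(255,0,255))
P=outline(28,55);P=P[P[:,1]>50];P2=outline(22,49);P2=P2[P2[:,1]>47]
print(fit(im,C,[(P,62)],x,(4,4,.03)))
cv2.imwrite('pics/w6.png',cv2.resize(o[40:340,160:480],None,fx=1.8,fy=1.8))
E
```

```text
[504.00623968 -73.5884672  113.84181323] [-0.54918684 -0.49951027 -1.77786003]
(array([ 5.03586631e+02, -6.85328111e+01, -4.56604132e-02]), np.float64(-99.81282806396484))
```

View pics/w6.png

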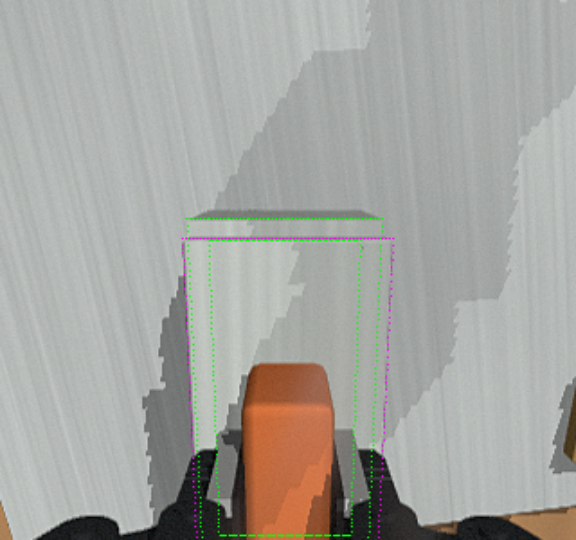

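The overlay matches: the mould's far rim edge lies on the outline and the lid sits centred above it within 1 mm. Lowering now.

>>> drive_tool(
  commands="-0.008 0.006 -0.05 0 0 0 0;0 0 -0.05 0 0 0 0;0 0 -0.03 0 0 0 0;0 0 -0.02 0 0 0 0;0 0 -0.02 0 0 0 0;0 0 0 0 0 0 0;0 0 0 0 0 0 0",
)

```text
time_s: 8.23
eef_pos: [502.7, -72.3, 95.9]
ee_rot: [-0.0, 0.723, 0.691, -0.0]
force: [0.2, 0.0, -1.5]
grip_width: 0.222
grip_force: 58.9
```

No contact yet and it's already inside the mouth. Continuing to seat.

>>> drive_tool(
  commands="0 0 -0.015 0 0 0 0;0 0 -0.015 0 0 0 0;0 0 0 0 0 0 0;0 0 0 0 0 0 0",
)

```text
time_s: 8.57
eef_pos: [502.9, -72.4, 93.5]
ee_rot: [0.0, 0.723, 0.691, 0.0]
force: [-0.9, 0.3, 4.6]
grip_width: 0.224
grip_force: 59.8
```

>>> drive_tool(
  commands="0 0 -0.01 0 0 0 0;0 0 -0.01 0 0 0 0;0 0 0 0 0 0 0;0 0 0 0 0 0 0;0 0 0 0 0 0 0;0 0 0 0 0 0 0",
)

```text
time_s: 9.07
eef_pos: [503.4, -72.5, 93.4]
ee_rot: [0.001, 0.723, 0.691, 0.001]
force: [-7.0, 2.4, 24.9]
grip_width: 0.222
grip_force: 62.6
```

>>> drive_tool(
  commands="0 0 0.02 0 0 0 0;0 0 0 0 0 0 100;0 0 0 0 0 0 100;0 0 0 0 0 0 100;0 0 0 0 0 0 100;0 0 0 0 0 0 100;0 0 0 0 0 0 100;0 0 0 0 0 0 100;0 0.04 0 0 0 0 100;0 0 0 0 0 0 100",
)

```text
time_s: 9.9
eef_pos: [502.6, -67.8, 92.9]
ee_rot: [-0.0, 0.723, 0.691, 0.0]
force: [0.4, -0.0, 0.4]
grip_width: 1.0
grip_force: 0.0
```

>>> drive_tool(
  commands="0.01 0 -0.1 0 0 0 100;0 0 -0.1 0 0 0 100;0 0 -0.1 0 0 0 100;0 0 -0.08 0 0 0 100;0 0 -0.04 0 0 0 100;0 0 0 0 0 0 100;0 0 0 0 0 0 100",
)

```text
time_s: 10.48
eef_pos: [503.6, -68.4, 50.8]
ee_rot: [-0.0, 0.723, 0.691, -0.0]
force: [0.8, 0.1, 0.1]
grip_width: 1.0
grip_force: 0.0
```

```bash
python3 - <<'E'
from fit import *
s=sense();print(s['eef_pos'],s['force'])
# bed corner from top view: fit inner faces / fence outlines
p=capture('top');C=cam(p);im=p['pixels']
def sh(cx,cy,hx,hy,z): return (outline(hx,hy)+np.array([cx,cy]),z)
B=[sh(135,0,10,145,28),sh(15,140,110,10,28)]
x,f=fit(im,C,B,(513,-6,.104),(8,8,.04));print('bed top',x,f)
c,sn=np.cos(x[2]),np.sin(x[2]);M=np.array([[c,-sn],[sn,c]])
print('home',M@[97,75]+x[:2],'corner',M@[125,130]+x[:2])
p=capture('wrist');C=cam(p,s);im=p['pixels']
y,f=fit(im,C,B+[sh(0,0,150,150,12)],x,(6,6,.03));print('bed wrist',y,f)
c,sn=np.cos(y[2]),np.sin(y[2]);M=np.array([[c,-sn],[sn,c]]);print('home',M@[97,75]+y[:2])
o=im.copy();draw(o,C,B,y,(0,255,0));draw(o,C,MOULD,(503.7,-68.4,-.045),(255,0,255));cv2.imwrite('pics/w7.png',o)
E
```

```text
[503.62357978 -68.35576561  50.76406605] [0.78778992 0.10643802 0.06623345]
bed top [ 5.17803497e+02 -2.47449640e+00  1.00824346e-01] -233.70574951171875
home [606.76186484  81.90801859] corner [629.08371908 139.44700384]Traceback (most recent call last):
  File "<stdin>", line 11, in <module>
  File "fit.py", line 23, in fit
    r=minimize(cost,st,args=(mm,),method='Nelder-Mead',options=dict(initial_simplex=st+np.vstack([np.zeros(3),np.diag(np.array(rng)*k*.5)]),xatol=.01,fatol=.01,maxiter=150))
    res = _minimize_neldermead(fun, x0, args, callback, bounds=bounds,
                               **options)
    fsim[k] = func(sim[k])
              ~~~~^^^^^^^^
    fx = function(np.copy(x), *(wrapper_args + args))
  File "fit.py", line 16, in cost
    tot-=cv2.remap(mm,q[ok,:1],q[ok,1:],cv2.INTER_LINEAR).mean()
         ~~~~~~~~~^^^^^^^^^^^^^^^^^^^^^^^^^^^^^^^^^^^^^^^
cv2.error: OpenCV(4.12.0) /io/opencv/modules/imgproc/src/imgwarp.cpp:1703: error: (-215:Assertion failed) !_map1.empty() in function 'remap'
```

>>> drive_tool(
  commands="0 0 0 0 0 0 50;0 0 0 0 0 0 40;0 0 0 0 0 0 40;0 0 0 0 0 0 40;0 0 0 0 0 0 40;0 0 0 0 0 0 40;0 0 0 0 0 0 40;0 0 0 0 0 0 40",
  force=80,
)

```text
time_s: 11.25
eef_pos: [504.0, -68.4, 51.6]
ee_rot: [0.001, 0.723, 0.691, 0.0]
force: [-0.7, 0.3, 6.8]
grip_width: 0.64
grip_force: 86.2
```

>>> drive_tool(
  commands="0.094 0.139 0 0 0 0.0186 40;0.094 0.139 0 0 0 0.0186 40;0.094 0.139 0 0 0 0.0186 40;0.094 0.139 0 0 0 0.0186 40;0.094 0.139 0 0 0 0.0186 40;0.094 0.139 0 0 0 0.0186 40;0.094 0.139 0 0 0 0.0186 40;0.094 0.139 0 0 0 0.0186 40;0.094 0.139 0 0 0 0.0186 40;0.094 0.139 0 0 0 0.0186 40;0 0 0 0 0 0 40;0 0 0 0 0 0 40",
)

```text
time_s: 12.25
eef_pos: [598.5, 71.6, 51.6]
ee_rot: [0.001, 0.67, 0.742, 0.001]
force: [1.6, 3.1, 5.1]
grip_width: 0.635
grip_force: 86.8
```

```bash
python3 - <<'E'
from fit import *
s=sense();p=capture('wrist');C=cam(p,s);print(s['eef_pos'],s['force'],2*np.arctan2(s['ee_rot'][2],s['ee_rot'][1])-np.pi/2)
o=p['pixels'].copy()
B=[(outline(10,145)+np.array([135,0]),28),(outline(110,10)+np.array([15,140]),28)]
try:
    y,f=fit(p['pixels'],C,B,(517.8,-2.5,.101),(6,6,.03));print('bed wrist',y,f)
    c,sn=np.cos(y[2]),np.sin(y[2]);M=np.array([[c,-sn],[sn,c]]);print('home',M@[97,75]+y[:2]); draw(o,C,B,y,(0,255,0))
except Exception as e: print('x',str(e)[:50])
T=s['eef_pos'];draw(o,C,[(outline(28,55),62),(outline(26,53),68)],(T[0],T[1],.101),(255,0,255))
cv2.imwrite('pics/w7.png',o)
E
```

```text
[598.46972322  71.57228275  51.60784936] [1.60865966 3.10570311 5.07258833] 0.10114707044175253
bed wrist [ 5.18408941e+02 -1.20957481e+00  1.05293705e-01] -224.88546752929688
home [606.98928548  83.56968292]
```

View pics/w7.png

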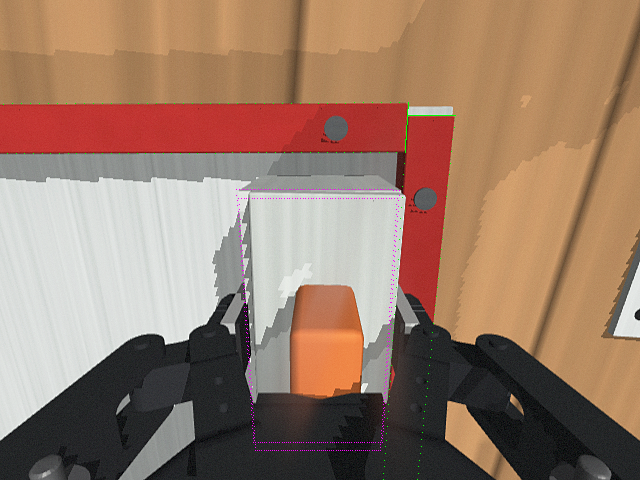

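The view shows the closed mould square to the fences, about 10 mm short of each, with the lid's cover outline coinciding with its seated position.

>>> drive_tool(
  commands="0.009 0.011 0 0 0 0.002 40;0.009 0.011 0 0 0 0 40;0.009 0.011 0 0 0 0 40;0.009 0.011 0 0 0 0 40;0.009 0.011 0 0 0 0 40;0.009 0.011 0 0 0 0 40;0.009 0.011 0 0 0 0 40;0.009 0.011 0 0 0 0 40;0 0 0 0 0 0 40;0 0 0 0 0 0 40",
)

```text
time_s: 13.13
eef_pos: [605.1, 78.9, 51.6]
ee_rot: [0.001, 0.67, 0.742, 0.0]
force: [-0.7, -0.5, 5.4]
grip_width: 0.642
grip_force: 86.7
```

>>> drive_tool(
  commands="0.01 0.001 0 0 0 0 40;0.01 0.001 0 0 0 0 40;0.01 0.001 0 0 0 0 40;0 0 0 0 0 0 40;0 0 0 0 0 0 40;0 0 0 0 0 0 40",
)

```text
time_s: 13.63
eef_pos: [606.9, 79.3, 51.6]
ee_rot: [-0.001, 0.67, 0.742, -0.001]
force: [-8.2, -2.3, 10.1]
grip_width: 0.64
grip_force: 87.4
```

Far fence reached (about 8 N). Now toward the left fence.

>>> drive_tool(
  commands="-0.001 0.01 0 0 0 0 40;-0.001 0.01 0 0 0 0 40;-0.001 0.01 0 0 0 0 40;-0.001 0.01 0 0 0 0 40;0 0 0 0 0 0 40;0 0 0 0 0 0 40;0 0 0 0 0 0 40",
)

```text
time_s: 14.22
eef_pos: [606.5, 82.4, 51.7]
ee_rot: [-0.0, 0.67, 0.742, -0.001]
force: [-7.9, -6.3, 10.7]
grip_width: 0.64
grip_force: 87.3
```

>>> drive_tool(
  commands="-0.001 0.01 0 0 0 0 40;-0.001 0.01 0 0 0 0 40;0 0 0 0 0 0 40;0 0 0 0 0 0 40;0 0 0 0 0 0 40",
)

```text
time_s: 14.63
eef_pos: [606.4, 83.7, 51.7]
ee_rot: [0.0, 0.67, 0.742, -0.002]
force: [-9.2, -10.6, 9.7]
grip_width: 0.639
grip_force: 87.3
```

>>> drive_tool(
  commands="0.01 0.011 0 0 0 0 40;0.004 0.01 0 0 0 0 40;0 0 0 0 0 0 40;0 0 0 0 0 0 40;0 0 0 0 0 0 40;0 0 0 0 0 0 40",
)

```text
time_s: 15.13
eef_pos: [606.6, 83.8, 51.7]
ee_rot: [-0.0, 0.67, 0.742, -0.004]
force: [-18.2, -22.1, 17.3]
grip_width: 0.638
grip_force: 88.1
```

```bash
python3 - <<'E'
from fit import *
s=sense();p=capture('wrist');C=cam(p,s);print(s['eef_pos'],s['force'],s['wrist_torque'],2*np.arctan2(s['ee_rot'][2],s['ee_rot'][1])-np.pi/2)
cv2.imwrite('pics/w8.png',cv2.resize(p['pixels'][80:400,160:520],None,fx=1.8,fy=1.8,interpolation=cv2.INTER_CUBIC))
E
```

```text
[606.58759286  83.84966217  51.74831688] [-18.18911553 -22.11191166  17.30644802] [-3.14427776  2.7285601   0.1260418 ] 0.10154227185793463
```

View pics/w8.png

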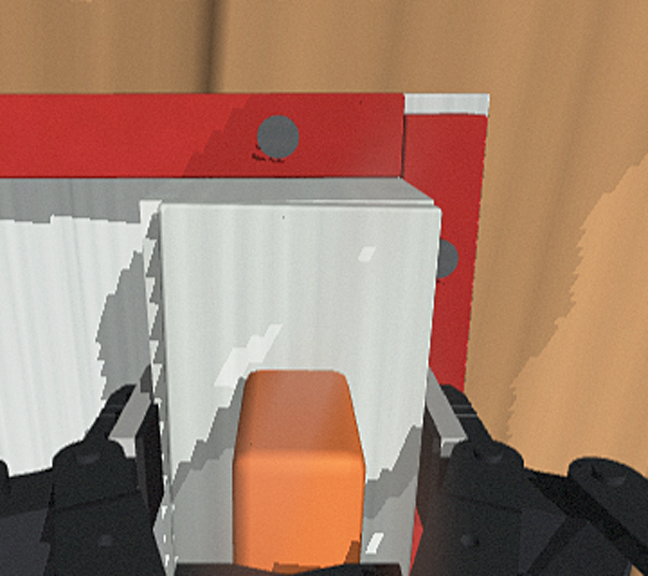

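The mould is tight in the corner: no gap to either fence, force rising without motion at about 20 N per axis, and the lid level on the rim. Handing in.

```bash
python3 -c "
from rig import *
print(finish_job())"
```

```text
the job is handed in; nothing more can be done
None
```

I seated the lid on the mould and pushed the closed mould into the fence corner. I handed it in while still gripping it at about 20 N toward each fence; the hand-in gave no verdict, so I can't confirm the result.

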